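# Pin the bottle guard

## Robot

A 6-joint arm with a two-finger parallel gripper is mounted at the origin on the work surface. World frame = base frame: x ahead of the robot, y to its left, z up, the work surface at z = 0. Lengths are in mm, angles in rad, forces in N, time in s.
With the tool pointing down it reaches from about 350 to 775 mm from the base axis. Payload 7.3 kg.
Tool frame: the origin (TCP) lies between the finger pads; the fingertips stand 17 mm ahead of it and the grasp point (between the pads) lies 2 mm behind it; z points along the fingers, y is the direction in which the jaws open and shut (so a half turn about z gives the same grasp; the last joint's range is limited). The gripper opens to 92 mm and grips with 3 to 60 N. Pads are 19 mm wide; open, the fingers measure 130 mm over their backs; the gripper's body (75 mm by 190 mm) begins 47 mm behind the grasp point.
Start: joints at [1.131, 0.342, 1.524, -0, 1.275, -0.146], TCP at [152.02, 502.527, 243.741] pointing down, gripper open.
Joint ranges: [-2.53, 2.53], [-0.77, 2.02], [0.04, 2.7], [-1, 4.14], [0.28, 2.66], [-3.11, 3.11]. Speed limits (rad/s): [2.57, 2.57, 3.14, 3.14, 3.14, 3.14].

## Interface

Orientations are given as [roll, pitch, yaw] about the fixed x, y, z axes, in that order (R = Rz(yaw) Ry(pitch) Rx(roll)).
In Python, from plant import get_obs, capture, get_calibration, close_job gives the robot as it stands.
- The arm moves only by the tool carry_out, never from a script. Its argument "moves" is one flat list of numbers, 7 for each row, row after row: the shift along the tool's x, y, z normalised to -1 to 1, where 1 is 40 cm, then the turn, a rotation vector about the tool's x, y, z normalised to -1 to 1, where 1 is 30 degrees, then the opening, from 0 (shut) to 1 (fully open). A call has exactly 8 rows; each row is the pose to reach, as a shift and turn from the pose measured when the call began, along the tool's axes at that moment; what a row does not reach only later rows make up. A row lasts 1/10 s, in which the tool goes at most 50 mm and 8.59 degrees, less where a joint would pass 70% of its speed; a pose out of reach is approached as far as the arm can. A call with a number of a shift or a turn outside -1 to 1 is refused whole. A call with a gripper value outside its range is refused whole. The fingers move at their own pace and stop on an object; the grip force is fixed at half the most. Time passes only in rows, so rows that repeat a pose let the fingers close, or fill a call up. It gives the time, the measured TCP pose, the force and the opening at its end, in the units of the state.
- get_obs(): the state, without advancing time (a new reading comes with each control period).
- capture(name): name is "side" or "top"; returns the picture (384x512x3 uint8, red, green, blue); there is no depth.
- get_calibration(name): a dict with "vfov" (degrees; the focal length in pixels is half the picture's height over the tangent of half this angle, whatever the lens; pixels are square), "cx", "cy" (the principal point, pixels), "cam_to_world" (4x4, takes a point from camera to world coordinates). Camera axes: x right, y up, looking along -z (the intrinsics and any distortion apply to the point x, -y, -z); pixel columns grow to the right and rows downward; lengths in mm; the calibration is good to about 2 mm. A picture is of the moment at which its call begins. get_calibration takes no time and is no camera call.
- close_job(): hands the job in, once; it reports no verdict.
The state is a dict: "time": time; "joint_positions": joint angles; "dq": joint speeds; "tau": joint torques, N m; "tool_pos": TCP position; "tcp_rot": TCP orientation; "contact_force": force on the tool from outside, world axes, zero at the start; "moment": the same for the moment, N m; "grip_width": finger opening in mm.
Only numpy, scipy, OpenCV 4.12 (cv2) and the standard library are available. Lean on these libraries where they do the work, as an engineer would, in place of code of your own. Each camera call takes 0.05 s, during which the arm holds its last target.

## Task

Lock the guard bar of the rum rack: take the steel linch pin from its wooden stand, push it down through the eye of the bar until its collar lies flat on the bar, then flip the sprung ring over the end of the pin so that it lies down on the collar. Feel for the eye and push gently, never forcing pin, ring or rack, and leave the bottles, bowl, tumbler, tongs and stirrer where they are.

Things in the scene. Friction and masses are not known exactly. Their poses are not given: they have to be found in the camera images.
- rack: Fixed wooden rack; three bottles stand behind its steel guard bar. Origin on the sideboard in line with the bar; z up, y along the bar towards the bottles (nearest axis at x 65, y 190 mm), -x the front. The bar ends in a level steel eye plate, 10 mm thick, top at z 98 mm, x -22 to 54 mm, 50 mm either side of the eye in y; below it the pin's shaft has free space.
- eye (a point): Point on the plate's top where the eye would be with the bar slid fully in; axes as the rack. Eye: vertical round hole, 13 mm wide, 1 mm chamfer. The bar is set out to suit the bottles: eye, plate and ring stand together 5 to 29 mm from here along +y, new each time, not measured: feel (or look) for it; the bar is stiff and stays put. From 13 mm depth a sprung ball resists the pin with 3 to 8 N and then grips its shaft.
- pin_grip (a point): Centre of the grip of the loose upright steel pin, 90 g; z up the pin. Grip 12 x 12 x 28 mm high, flats square to x and y. Below it a round collar, 40 mm wide, 6 mm thick (underside 20 mm below this point), then a round shaft, 12 mm wide, 40 mm long, its tip (60 mm below this point) tapered to 10 mm over 2 mm. When home this point is 20 mm above the plate.
- stand: Fixed pale wooden block, 70 x 70 x 50 mm high, origin at the centre of its underside, with a 16 mm through-hole in the middle in which the pin stands with its collar on the top face.
- ring (a joint): Swing of the dark steel ring on the eye plate, rad: 0 = open, leaning to rack +x, 50 degrees above level; 2.27 = shut, level on the collar of a pin that is home. 5 mm wire, 38 mm mean diameter, centre 48 mm from the hinge; flat tab, 20 mm wide, 4 mm thick, from 67 to 84 mm from the hinge. An over-centre spring holds it open below about 0.9 and drives it shut beyond; about 2 N at the tab flips it.
- hinge_ref (a point): Where the middle of the ring's hinge would be with the bar slid fully in (rack x 48, y 0, z 106.5 mm); the hinge lies along rack y and shares the eye's unmeasured 5 to 29 mm in y; axes as the rack. Open, the tab's end is at rack x 102, z 171 mm; shut, the tab is at rack x -19 to -36 mm, its top at z 109 mm.
- rum0: Amber bottle in the rack, nearest the eye, 72 mm diameter, 235 mm high, origin at its foot.
- rum1: Amber bottle, middle, 72 mm diameter, 250 mm high, origin at its foot.
- rum2: Amber bottle, farthest from the eye, 72 mm diameter, 240 mm high, origin at its foot.
- bowl: White ceramic bowl, 130 mm wide, 55 mm high, origin at its foot.
- tumbler: Glass tumbler, 76 mm wide, 90 mm high, origin at its foot.
- tongs: Steel ice tongs lying flat, 178 mm long along x, about 50 mm wide, 16 mm high, origin at the middle underneath.
- stirrer: Bamboo stirrer lying flat, 180 mm long along x, 10 mm thick, origin at the middle underneath.

How it is judged (in metres and radians):
On the way, in this order (a step that is already met when the one before it is completed fails the run):
1. the pin is pushed home through the eye while the ring is still open (z of pin_grip in the frame of rack between 0.114 and 0.1205 m and x of pin_grip in the frame of rack between -0.004 and 0.004 m and y of pin_grip in the frame of rack between 0 and 0.034 m and angle between pin_grip's own z axis and vertical below 0.1 rad and value of joint ring below 0.6 rad), for 0.2 s.
2. the ring is flipped over the pin end (value of joint ring above 2.12 rad), for 0.2 s.
At the end, for the whole second after the job is handed in: The pin stands upright (within 0.1 rad) in the eye with its collar on the bar (within 2.5 mm), the ring lies shut over its end on the collar (joint above 2.12 rad), and all is at rest and let go (z of pin_grip in the frame of rack between 0.114 and 0.1205 m and x of pin_grip in the frame of rack between -0.004 and 0.004 m and y of pin_grip in the frame of rack between 0 and 0.034 m and angle between pin_grip's own z axis and vertical below 0.1 rad and value of joint ring above 2.12 rad and linear speed of pin below 0.02 m/s); the robot touches nothing.
It fails at once if the pin is forced: its contacts with the rack, bar and ring (eye, sprung ball, plate and ring added up) pass 70 N (contact force between pin and rack above 70 N).
It fails at once if the robot presses on the rack, bar or ring with more than 30 N (contact force between any of the fingers, the arm and rack above 30 N).
It fails at once if a bottle, the bowl, tumbler, tongs or stirrer is shifted by more than 20 mm (distance of any of rum0, rum1, rum2, bowl, tumbler, tongs, stirrer from where it was at the start of the episode above 0.02 m).
It fails at once if a bottle, the bowl or the tumbler is tipped (angle between any of rum0, rum1, rum2, bowl, tumbler's own z axis and vertical above 0.35 rad).
It also fails if it takes over 72 s, if anything falls off the work surface, if the arm or the gripper's body presses on something with over 40 N, if the wrist force passes 120 N, or if a joint passes its speed limit or range.

## Working session

There is one attempt and no reset: what is moved stays moved. The work goes in short steps, Python scripts to look and compute and a tool call to move; the robot and the scene stay as the last step left them, time stands still between calls to the robot, and variables do not carry over. Pictures are saved under pics/ and viewed, and the job is handed in when it is done.

Besides the shell and the picture viewer there is one more tool, called after ">>>" as name(argument=value, ...), one argument or row to a line, values as JSON. carry_out: Moves the arm, as the interface text tells. Scaled input: -1 to 1 covers 40 cm each way for a shift and 30 degrees each way for a turn. Its arguments: {"type":"object","properties":{"moves":{"type":"array","items":{"type":"number"}}},"required":["moves"]}

```bash
ls; mkdir -p pics
python3 - <<'E'
from plant import *
import cv2,json
print(get_obs())
for n in("side","top"):
    im=capture(n); cv2.imwrite(f"pics/{n}0.png",im[:,:,::-1])
    c=get_calibration(n); print(n,c)
E
```

```text
pics
{'time': 0.0, 'joint_positions': array([ 1.13099125e+00,  3.42757578e-01,  1.52504285e+00,  1.04447444e-05,
        1.27536964e+00, -1.46007148e-01]), 'dq': array([-1.16549163e-03, -8.19497919e-04, -1.64493446e-03,  4.52007345e-05,
       -1.22375139e-03,  7.74695125e-04]), 'tau': array([-5.43943825e-04, -4.31248355e+01, -2.44217777e+01,  7.19388644e-02,
        5.59698092e-02, -1.19373485e-04]), 'tool_pos': array([151.84884252, 502.15977762, 243.01782633]), 'tcp_rot': array([-3.14003348e+00, -2.39377568e-04,  2.84779148e+00]), 'contact_force': array([-0.1382873 ,  1.27061949,  0.07174623]), 'moment': array([-0.00302184, -0.0165238 , -0.02261205]), 'grip_width': 91.88044206119324}
side {'vfov': 44.77120226574469, 'cx': 256.68900088781095, 'cy': 191.4267657775706, 'cam_to_world': array([[ 7.49151483e-01,  3.92117230e-01, -5.33869022e-01,
        -1.19480770e+02],
       [-6.62365527e-01,  4.35382122e-01, -6.09683784e-01,
        -7.23160738e+02],
       [-6.63048948e-03,  8.10361947e-01,  5.85892098e-01,
         8.15162694e+02],
       [ 0.00000000e+00,  0.00000000e+00,  0.00000000e+00,
         1.00000000e+00]])}
top {'vfov': 56.53654164950376, 'cx': 259.5201068539978, 'cy': 194.261779156456, 'cam_to_world': array([[ 1.04285289e-01,  9.74651880e-01, -1.97935070e-01,
         3.50701937e+02],
       [-9.94547397e-01,  1.02152722e-01, -2.09832444e-02,
         3.62466521e+01],
       [-2.31752430e-04,  1.99044052e-01,  9.79990516e-01,
         1.01100106e+03],
       [ 0.00000000e+00,  0.00000000e+00,  0.00000000e+00,
         1.00000000e+00]])}
```

View pics/side0.png

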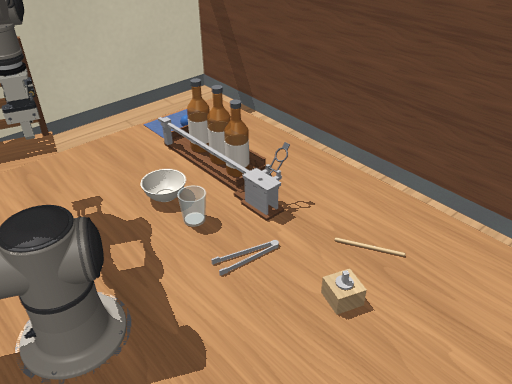

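View pics/top0.png

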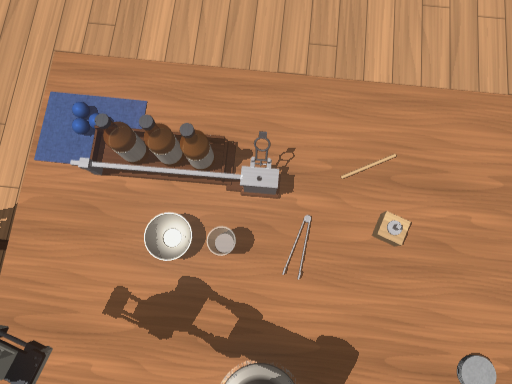

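The side view shows the rack with its plate at about (262,180), the open ring at (280,155), and the stand with the pin at (344,285). In the top view the eye is at about (259,178), the ring tab at (262,135), and the pin at (395,228). Next I'll zoom in.

Run:
```python
import cv2,numpy as np
t=cv2.imread("pics/top0.png"); s=cv2.imread("pics/side0.png")
def z(im,x,y,w,h,f): return cv2.resize(im[y:y+h,x:x+w],None,fx=f,fy=f,interpolation=cv2.INTER_NEAREST)
cv2.imwrite("pics/zt.png",np.hstack([z(t,225,125,65,75,6),z(t,370,200,60,75,6)]))
cv2.imwrite("pics/zs.png",np.hstack([z(s,235,135,65,85,6),z(s,315,245,60,85,6)]))
```

```text
(no output)
```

View pics/zt.png

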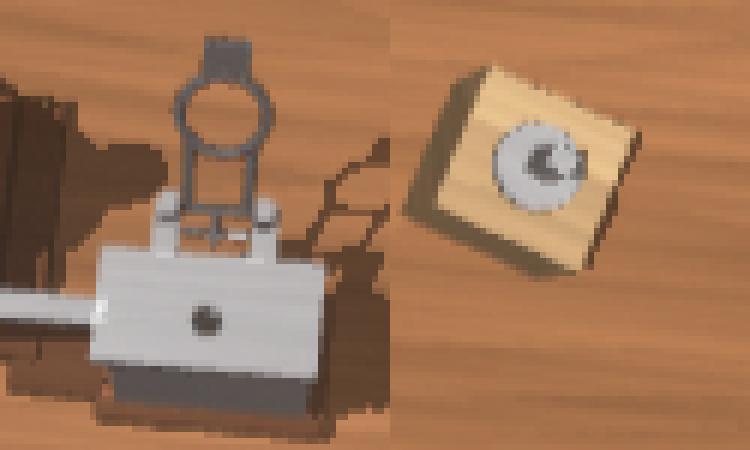

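View pics/zs.png

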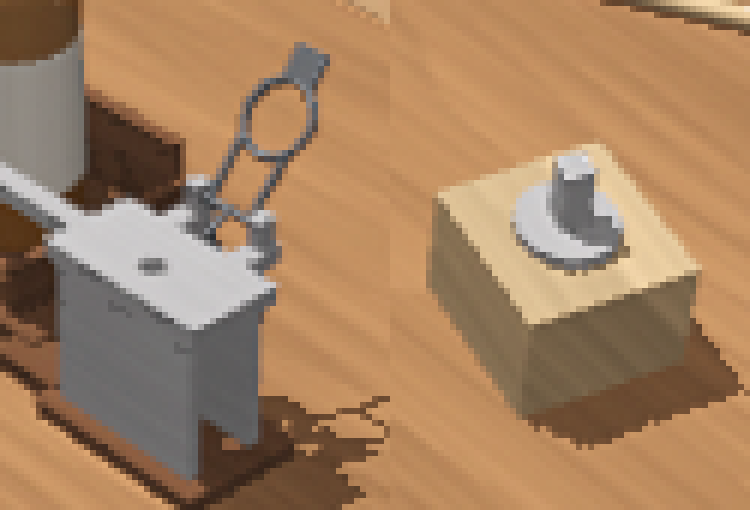

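```bash
cat > h.py <<'E'
import numpy as np
from plant import *
def ray(n,px):
    c=get_calibration(n); f=192/np.tan(np.radians(c['vfov']/2))
    M=np.array(c['cam_to_world']); px=np.atleast_2d(px).astype(float)
    d=np.c_[(px[:,0]-c['cx'])/f,-(px[:,1]-c['cy'])/f,-np.ones(len(px))]
    return M[:3,3],d@M[:3,:3].T
def plane(n,px,z):
    o,d=ray(n,px); return o+d*((z-o[2])/d[:,2])[:,None]
def tri(pt,ps):
    o1,d1=ray('top',pt);o2,d2=ray('side',ps);r=[]
    for a,b in zip(d1,d2):
        s=np.linalg.lstsq(np.c_[a,-b],o2-o1,rcond=None)[0]
        p=o1+a*s[0];q=o2+b*s[1]; r.append([*((p+q)/2),np.linalg.norm(p-q)])
    return np.array(r)
E
python3 - <<'E'
from h import *
np.set_printoptions(precision=1,suppress=True)
zt=lambda p:np.array([225,125])+np.array(p)/6-.5
zs=lambda p:np.array([235,135])+np.array(p)/6-.5
zt2=lambda p:np.array([370,200])+(np.array(p)-[390,0])/6-.5
zs2=lambda p:np.array([315,245])+(np.array(p)-[390,0])/6-.5
ct=[(103,247),(327,265),(318,377),(90,360),(207,320)]
cs=[(125,200),(275,290),(200,328),(48,240),(152,265)]
P=plane('top',zt(ct),98);Q=plane('side',zs(cs),98)
print(P,'\n',Q,'\n',tri(zt(ct),zs(cs)))
for X in(P,Q): 
    print([np.linalg.norm(X[i]-X[(i+1)%4]) for i in range(4)]); 
    for a,b in((0,1),(3,2)):
        d=X[a]-X[b]; print('yaw',np.arctan2(-d[0],d[1]))
    for a,b in((0,3),(1,2)):
        d=X[a]-X[b]; print('yaw',np.arctan2(d[1],d[0]))
# ring tab centre, end
print('tab end',tri(zt([(228,38)]),zs([(315,50)])))
# stand corners (top): 
st=[(490,67),(638,132),(580,270),(436,207)]
ss=[(600,145),(700,268),(527,325),(435,193)]
A=plane('top',zt2(st),50);B=plane('side',zs2(ss),50)
print(A,A.mean(0),'\n',B,B.mean(0),'\n',tri(zt2(st),zs2(ss)))
for X in(A,B):
    for a,b in((0,1),(3,2)):
        d=X[a]-X[b]; print('yaw',np.arctan2(d[1],d[0]),np.linalg.norm(d))
print('collar',plane('top',zt2([(540,166)]),56),plane('side',zs2([(568,222)]),56))
print('griptop side',plane('side',zs2([(574,166)]),84))
E
```

```text
[[607.1 111.   98. ]
 [609.3  11.7  98. ]
 [558.4  10.9  98. ]
 [555.6 110.8  98. ]
 [578.9  61.8  98. ]] 
 [[606.5 110.9  98. ]
 [607.5  10.1  98. ]
 [562.6  11.1  98. ]
 [557.8 109.2  98. ]
 [579.7  61.9  98. ]] 
 [[607.  111.1  97.7   0.5]
 [609.5  11.8  96.2   0.5]
 [559.5  10.   99.6   3.3]
 [556.8 110.1  97.7   2.6]
 [579.   61.6  98.4   0.6]]
[np.float64(99.27552688173391), np.float64(50.83083738547147), np.float64(99.91935776911178), np.float64(51.518554878107516)]
yaw 0.021317131756957593
yaw 0.02812787964434888
yaw 0.0038584225213196804
yaw 0.016243647924718812
[np.float64(100.77182720755836), np.float64(44.84888400235782), np.float64(98.31727800075166), np.float64(48.73250642268578)]
yaw 0.010016717089249061
yaw 0.049616019678680165
yaw 0.033262613267324215
yaw -0.021179671156672852
tab end [[681.9  63.6 170.    0.2]]
[[ 535.4 -290.6   50. ]
 [ 512.7 -358.    50. ]
 [ 448.1 -333.6   50. ]
 [ 469.4 -268.8   50. ]] [ 491.4 -312.7   50. ] 
 [[ 536.  -292.9   50. ]
 [ 514.6 -356.6   50. ]
 [ 447.6 -332.5   50. ]
 [ 470.9 -267.9   50. ]] [ 492.3 -312.5   50. ] 
 [[ 536.4 -291.7   48.4    1.7]
 [ 512.6 -357.4   52.     0.6]
 [ 447.6 -333.    50.6    1. ]
 [ 469.6 -268.6   51.3    0.7]]
yaw 1.245407598486642 71.0743456345528
yaw 1.2528440847346516 68.23548061642758
yaw 1.2463247942294169 67.15216533496653
yaw 1.22437946447458 68.59177154356902
collar [[ 491.8 -312.3   56. ]] [[ 491.6 -313.6   56. ]]
griptop side [[ 491.7 -312.6   84. ]]
```

Both views agree: the eye is at about (579, 62, 98) and the pin axis at about (492, -313), with the right heights and sizes. I'll check the grip's yaw more closely and work out the first leg.

```bash
cat >> h.py <<'E'
from scipy.spatial.transform import Rotation as Ro
def go(target,yaw=None,o=None):
    """print total shift/turn normalised for a tool-down target"""
    o=o or get_obs(); p=np.array(o['tool_pos']); R=Ro.from_euler('xyz',o['tcp_rot'])
    s=R.inv().apply(np.array(target)-p)/400
    if yaw is None: yaw=o['tcp_rot'][2]
    T=Ro.from_euler('xyz',[np.pi,0,yaw]); r=np.degrees((R.inv()*T).as_rotvec())/30
    print('pos',p.round(1),'rot',np.round(o['tcp_rot'],4),'F',np.round(o['contact_force'],1),'grip',round(o['grip_width'],1),'t',round(o['time'],2))
    print('shift',s.round(4),'turn',r.round(3),'rows>=',np.ceil(max(np.linalg.norm(s)*8,np.linalg.norm(r)*30/8.59)))
E
python3 - <<'E'
from h import *
import cv2
np.set_printoptions(suppress=True)
go([400,130,250],2.816)
s=cv2.imread("pics/side0.png");t=cv2.imread("pics/top0.png")
cv2.imwrite("pics/zp.png",np.hstack([cv2.resize(s[265:300,325:365],None,fx=10,fy=10,interpolation=cv2.INTER_CUBIC),cv2.resize(t[215:250,375:415],None,fx=10,fy=10,interpolation=cv2.INTER_CUBIC)]))
# predicted grip-top corners in px for yaw candidates
def proj(n,P):
    c=get_calibration(n);f=192/np.tan(np.radians(c['vfov']/2));M=np.array(c['cam_to_world'])
    q=(np.atleast_2d(P)-M[:3,3])@M[:3,:3];return np.c_[c['cx']-f*q[:,0]/q[:,2],c['cy']+f*q[:,1]/q[:,2]]
for y in(-.326,0,.3,.6):
    a=y+np.pi/4+np.arange(4)*np.pi/2
    P=np.c_[491.8+8.5*np.cos(a),-312.8+8.5*np.sin(a),84+0*a]
    print(y,((proj('side',P)-[325,265]+.5)*10).round().tolist())
E
```

```text
pos [151.9 502.2 243.1] rot [-3.1403 -0.0002  2.8478] F [ 0.4 -0.  -0.5] grip 92.1 t 0.1
shift [-0.8632 -0.7111 -0.0164] turn [-0.003 -0.     0.061] rows>= 9.0
-0.326 [[217.0, 51.0], [169.0, 66.0], [198.0, 104.0], [247.0, 88.0]]
0 [[204.0, 49.0], [168.0, 76.0], [211.0, 106.0], [248.0, 79.0]]
0.3 [[193.0, 50.0], [171.0, 84.0], [223.0, 105.0], [245.0, 70.0]]
0.6 [[183.0, 53.0], [177.0, 92.0], [233.0, 102.0], [238.0, 62.0]]
```

View pics/zp.png

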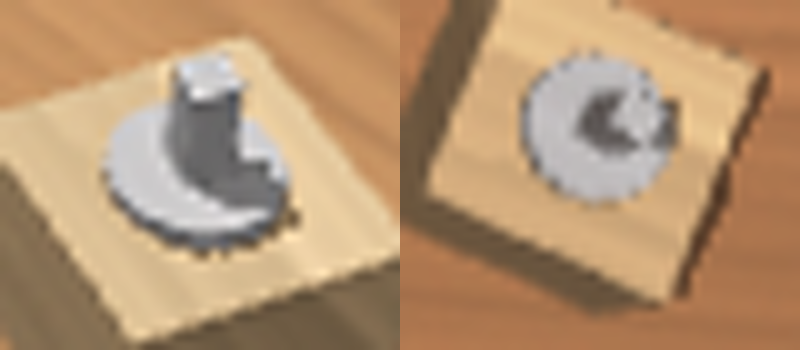

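The grip's square matches a yaw of about -0.33 rad, in line with the stand. I'll start the transit.

>>> carry_out(
  moves=[-0.1, -0.082, 0, 0, 0, 0, 1, -0.2, -0.164, 0, 0, 0, 0, 1, -0.3, -0.246, 0, 0, 0, 0.02, 1, -0.4, -0.33, 0, 0, 0, 0.03, 1, -0.5, -0.41, 0, 0, 0, 0.04, 1, -0.6, -0.49, 0, 0, 0, 0.05, 1, -0.7, -0.575, 0, 0, 0, 0.06, 1, -0.75, -0.64, 0, 0, 0, 0.06, 1],
)

```text
time: 0.9
tool_pos: [366.0, 168.3, 243.3]
tcp_rot: [-3.14, 0.0, 2.816]
contact_force: [0.5, 1.7, -0.1]
grip_width: 91.9
```

Run:
```python
from h import *
np.set_printoptions(suppress=True)
go([470,-230,200],2.816)
```

```text
pos [366.  168.3 243.3] rot [-3.1403  0.0003  2.8158] F [ 0.5  1.7 -0.1] grip 91.9 t 0.9
shift [-0.565  -0.8601  0.1096] turn [-0.002  0.001 -0.   ] rows>= 9.0
```

>>> carry_out(
  moves=[-0.065, -0.1, 0.01, 0, 0, 0, 1, -0.13, -0.2, 0.02, 0, 0, 0, 1, -0.195, -0.3, 0.03, 0, 0, 0, 1, -0.26, -0.4, 0.05, 0, 0, 0, 1, -0.325, -0.5, 0.06, 0, 0, 0, 1, -0.39, -0.6, 0.08, 0, 0, 0, 1, -0.455, -0.7, 0.09, 0, 0, 0, 1, -0.52, -0.8, 0.1, 0, 0, 0, 1],
)

```text
time: 1.7
tool_pos: [460.5, -203.4, 203.2]
tcp_rot: [-3.141, -0.0, 2.815]
contact_force: [-0.1, 0.2, 0.5]
grip_width: 91.8
```

Run:
```python
from h import *
np.set_printoptions(suppress=True)
go([491.8,-312.8,130],2.816)
```

```text
pos [ 460.5 -203.4  203.2] rot [-3.1407 -0.0005  2.8153] F [-0.1  0.2  0.5] grip 91.8 t 1.7
shift [-0.1618 -0.2337  0.1832] turn [-0.002 -0.001 -0.001] rows>= 3.0
```

>>> carry_out(
  moves=[-0.05, -0.075, 0.03, 0, 0, 0, 1, -0.1, -0.145, 0.07, 0, 0, 0, 1, -0.13, -0.19, 0.12, 0, 0, 0, 1, -0.15, -0.22, 0.15, 0, 0, 0, 1, -0.162, -0.234, 0.18, 0, 0, 0, 1, -0.162, -0.234, 0.183, 0, 0, 0, 1, -0.162, -0.234, 0.183, 0, 0, 0, 1, -0.162, -0.234, 0.183, 0, 0, 0, 1],
)

```text
time: 2.5
tool_pos: [492.1, -312.3, 130.9]
tcp_rot: [-3.141, 0.0, 2.816]
contact_force: [0.1, -0.0, -0.7]
grip_width: 91.8
```

Run:
```python
from h import *
import cv2
np.set_printoptions(suppress=True)
go([491.8,-312.8,76],2.816)
a=capture('side');b=capture('top')
cv2.imwrite("pics/a1.png",np.hstack([cv2.resize(a[200:330,280:400],None,fx=3,fy=3),cv2.resize(b[160:290,340:460],None,fx=3,fy=3)])[:,:,::-1])
```

```text
pos [ 492.1 -312.3  130.9] rot [-3.1405  0.0004  2.8162] F [ 0.1 -0.  -0.7] grip 91.8 t 2.5
shift [ 0.0003 -0.0013  0.1372] turn [-0.002  0.001  0.   ] rows>= 2.0
```

View pics/a1.png

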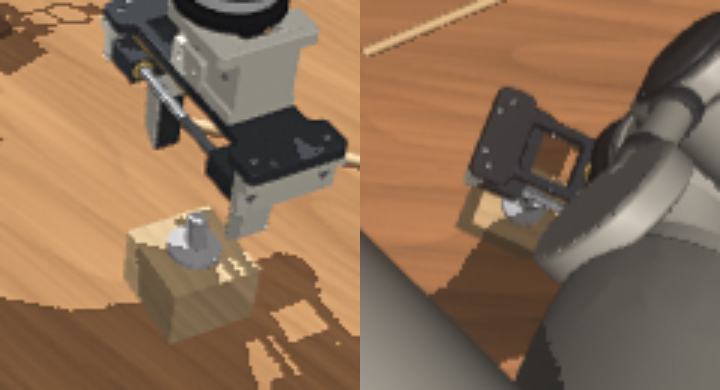

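The side crop shows the fingers astride the pin, which is at about (197,230), and lined up with the stand. I'll go down and close.

>>> carry_out(
  moves=[0, -0.001, 0.04, 0, 0, 0, 1, 0, -0.001, 0.08, 0, 0, 0, 1, 0, -0.001, 0.11, 0, 0, 0, 1, 0, -0.001, 0.13, 0, 0, 0, 1, 0, -0.001, 0.137, 0, 0, 0, 1, 0, -0.001, 0.137, 0, 0, 0, 1, 0, -0.001, 0.137, 0, 0, 0, 0.5, 0, -0.001, 0.137, 0, 0, 0, 0.3],
)

```text
time: 3.4
tool_pos: [492.4, -313.2, 76.9]
tcp_rot: [-3.14, 0.002, 2.816]
contact_force: [0.1, -0.7, -0.5]
grip_width: 80.2
```

>>> carry_out(
  moves=[0, 0, 0, 0, 0, 0, 0.2, 0, 0, 0, 0, 0, 0, 0.15, 0, 0, 0, 0, 0, 0, 0.1, 0, 0, 0, 0, 0, 0, 0.05, 0, 0, 0, 0, 0, 0, 0, 0, 0, 0, 0, 0, 0, 0, 0, 0, 0, 0, 0, 0, 0, 0, 0, 0, 0, 0, 0, 0],
)

```text
time: 4.2
tool_pos: [492.4, -313.2, 76.9]
tcp_rot: [-3.14, 0.002, 2.816]
contact_force: [-0.1, 0.1, 0.4]
grip_width: 16.5
```

Run:
```python
from h import *
np.set_printoptions(suppress=True)
go([492,-312.8,200],2.816)
```

```text
pos [ 492.4 -313.2   76.9] rot [-3.1398  0.0019  2.8162] F [-0.1  0.1  0.4] grip 16.5 t 4.2
shift [ 0.0006  0.     -0.3078] turn [-0.003  0.004  0.   ] rows>= 3.0
```

>>> carry_out(
  moves=[0, 0, 0, 0, 0, 0, 0, 0, 0, 0, 0, 0, 0, 0, 0, 0, 0, 0, 0, 0, 0, 0, 0, 0, 0, 0, 0, 0, 0, 0, 0, 0, 0, 0, 0, 0, 0, 0, 0, 0, 0, 0, 0, 0, 0, 0, 0, 0, 0, 0, 0, 0, 0, 0, 0, 0],
)

```text
time: 5.0
tool_pos: [492.4, -313.1, 76.9]
tcp_rot: [-3.14, 0.002, 2.816]
contact_force: [-0.0, -0.1, -0.1]
grip_width: 12.2
```

The opening is 12.2 mm, which matches the grip. Now I'll lift.

>>> carry_out(
  moves=[0, 0, -0.02, 0, 0, 0, 0, 0, 0, -0.06, 0, 0, 0, 0, 0, 0, -0.12, 0, 0, 0, 0, 0, 0, -0.18, 0, 0, 0, 0, 0, 0, -0.24, 0, 0, 0, 0, 0, 0, -0.28, 0, 0, 0, 0, 0, 0, -0.3, 0, 0, 0, 0, 0, 0, -0.3, 0, 0, 0, 0],
)

```text
time: 5.8
tool_pos: [492.5, -313.2, 198.1]
tcp_rot: [-3.139, 0.004, 2.816]
contact_force: [0.5, -1.0, -0.9]
grip_width: 12.0
```

Run:
```python
from h import *
np.set_printoptions(suppress=True)
import cv2
go([579,62,200],3.1616)
a=capture('side')
cv2.imwrite("pics/a2.png",cv2.resize(a[150:310,270:430],None,fx=3,fy=3)[:,:,::-1])
```

```text
pos [ 492.5 -313.2  198.1] rot [-3.139   0.004   2.8161] F [ 0.5 -1.  -0.9] grip 12.0 t 5.8
shift [ 0.0951  0.9578 -0.0077] turn [-0.006  0.007 -0.66 ] rows>= 8.0
```

View pics/a2.png

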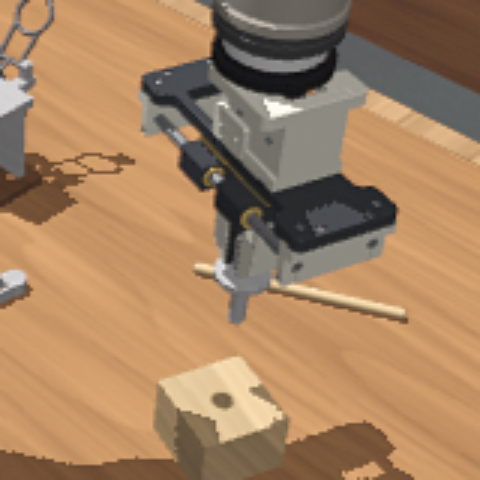

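The pin is held upright (collar at crop (242,275), shaft below it) and the stand hole is empty. I'll carry it to the eye, stopping a little short.

>>> carry_out(
  moves=[0.01, 0.1, 0, 0, 0, -0.08, 0, 0.02, 0.21, 0, 0, 0, -0.16, 0, 0.03, 0.32, 0, 0, 0, -0.24, 0, 0.045, 0.43, 0, 0, 0, -0.33, 0, 0.055, 0.54, 0, -0.003, 0.003, -0.42, 0, 0.065, 0.65, 0, -0.006, 0.007, -0.5, 0, 0.075, 0.74, 0, -0.006, 0.007, -0.58, 0, 0.08, 0.8, 0, -0.006, 0.007, -0.66, 0],
)

```text
time: 6.65
tool_pos: [563.6, 3.3, 194.8]
tcp_rot: [3.139, -0.004, -3.118]
contact_force: [0.3, -0.2, -0.9]
grip_width: 12.0
```

Run:
```python
from h import *
np.set_printoptions(suppress=True)
go([579.2,61.8,185],3.1616)
```

```text
pos [563.6   3.3 194.8] rot [ 3.1395 -0.0042 -3.1179] F [ 0.3 -0.2 -0.9] grip 12.0 t 6.65
shift [-0.0425  0.1451  0.0247] turn [ 0.004 -0.008  0.007] rows>= 2.0
```

>>> carry_out(
  moves=[-0.01, 0.04, 0.005, 0, 0, 0, 0, -0.02, 0.08, 0.01, 0, 0, 0, 0, -0.03, 0.11, 0.02, 0, 0, 0, 0, -0.04, 0.135, 0.03, 0, 0, 0, 0, -0.0425, 0.145, 0.035, 0.003, -0.006, 0, 0, -0.0425, 0.145, 0.037, 0.003, -0.006, 0, 0, -0.0425, 0.145, 0.037, 0.003, -0.006, 0, 0, -0.0425, 0.145, 0.037, 0.003, -0.006, 0, 0],
)

```text
time: 7.45
tool_pos: [579.2, 61.1, 180.3]
tcp_rot: [3.141, -0.001, -3.119]
contact_force: [-0.2, 0.7, -1.3]
grip_width: 11.9
```

Run:
```python
from h import *
np.set_printoptions(suppress=True)
import cv2
go([579.2,61.8,170],3.1616)
a=capture('side');b=capture('top')
cv2.imwrite("pics/s3.png",a[:,:,::-1]);cv2.imwrite("pics/t3.png",b[:,:,::-1])
cv2.imwrite("pics/a3.png",np.hstack([cv2.resize(a[125:225,220:300],None,fx=5,fy=5),cv2.resize(b[110:210,215:295],None,fx=5,fy=5)])[:,:,::-1])
```

```text
pos [579.2  61.1 180.3] rot [ 3.1412 -0.0009 -3.1187] F [-0.2  0.7 -1.3] grip 11.9 t 7.45
shift [0.     0.0017 0.0257] turn [ 0.001 -0.002  0.006] rows>= 1.0
```

View pics/a3.png

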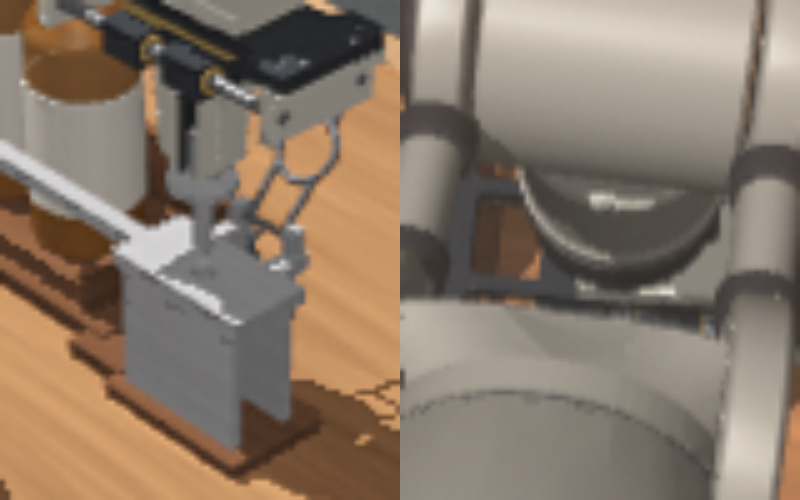

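```bash
cat >> h.py <<'E'
def proj(n,P):
    c=get_calibration(n);f=192/np.tan(np.radians(c['vfov']/2));M=np.array(c['cam_to_world'])
    q=(np.atleast_2d(P)-M[:3,3])@M[:3,:3];return np.c_[c['cx']-f*q[:,0]/q[:,2],c['cy']+f*q[:,1]/q[:,2]]
E
python3 - <<'E'
from h import *
import cv2
np.set_printoptions(suppress=True,precision=2)
p=[579.2,61.1]
for z in(113.4,120,130,140,153): print(z,proj('side',[*p,z]))
print('eye',proj('side',[579.2,61.8,98]),proj('side',[580.2,61.8,98]),proj('side',[579.2,62.8,98]))
s=cv2.imread("pics/s3.png",0)
for r in range(158,184): print(r,s[r,248:274])
E
```

```text
113.4 [[259.87 174.17]]
120 [[259.86 172.13]]
130 [[259.85 169.03]]
140 [[259.84 165.89]]
153 [[259.83 161.77]]
eye [[259.71 178.76]] [[259.98 178.62]] [[259.47 178.61]]
158 [120  64  49  51  51  67 126  93  39  82  95 115 124 124 124 124 121 107
 103 157 163 162 163 162 166 155]
159 [120  71  49  52  47 102 123 107  85 107  99 114 124 123 125 110 107 121
 122 139 159 162 162 163 164 137]
160 [121  72  44  48  47 116 125 123 125 126 109 115 124 110 105  97 118 123
 122 130 159 161 162 165 153 116]
161 [121  72  45  50  48 104 122 122 122 122 123 124 124 123 122 121 121 121
 121  97 156 163 162 163 138  85]
162 [122  72  45  49  48  85 114 118 119 122 121 121 122 125 124 124 123 120
 113 100 158 164 163 154 116  88]
163 [122  68  42  42  48  63 117 113 117 123 120 122 121 122 124 126 123 106
  89 132 156 162 165 109  68 131]
164 [ 93  52  48  45  47  47  67 107 107 103 106 117 117 119 112 107 105 107
  90 132 129 146 138  86  83 158]
165 [ 54  52  54  55  47  50  41  38  52  84  98 109 112 112 115  86  91  89
 112 119 119 108  75  68 130 161]
166 [ 46  53  55  55  54  77  59  42  36  
[... 1255 characters left out ...]

 122 122 120 121 122 121 128 117]
178 [184 209 214 214 143 113 116 118 120 119 114 118 121 112 112 119 121 120
 120 121 123 122 120 120 119 116]
179 [ 91 129 206 146 126 118 119 119 119 115  97 101 107 104  99 113 121 121
 120 119 120 121 121 121 119 118]
180 [ 97  90  87 160 213 152 128 130 120 118 115 108 109 112 105 118 120 121
 120 120 120 119 120 121 122 119]
181 [115 114  97  89 131 186 213 220 154 127 129 119 118 119 119 119 119 120
 121 120 120 120 119 119 120 121]
182 [113 114 114 112 109 106 157 206 214 217 218 153 128 118 116 117 118 119
 121 120 121 120 121 119 119 118]
183 [114 112 114 114 113 111 107 131 182 208 212 215 218 152 128 117 117 118
 119 120 121 122 122 120 120 118]
```

The shaft mid-line is at column 260.0 and the hole at 260.0, so they line up to within about 1 mm in this view. I'll go down gently to feel for the eye.

>>> carry_out(
  moves=[0, 0.0015, 0.01, 0, 0, 0, 0, 0, 0.0015, 0.02, 0, 0, 0, 0, 0, 0.0015, 0.028, 0, 0, 0, 0, 0, 0.0015, 0.033, 0, 0, 0, 0, 0, 0.0015, 0.036, 0, 0, 0, 0, 0, 0.0015, 0.039, 0, 0, 0, 0, 0, 0.0015, 0.041, 0, 0, 0, 0, 0, 0.0015, 0.043, 0, 0, 0, 0],
)

```text
time: 8.35
tool_pos: [579.3, 61.9, 163.2]
tcp_rot: [3.141, -0.001, -3.119]
contact_force: [0.7, 0.7, -1.6]
grip_width: 11.9
```

>>> carry_out(
  moves=[0, 0, 0.002, 0, 0, 0, 0, 0, 0, 0.003, 0, 0, 0, 0, 0, 0, 0.004, 0, 0, 0, 0, 0, 0, 0.005, 0, 0, 0, 0, 0, 0, 0.006, 0, 0, 0, 0, 0, 0, 0.007, 0, 0, 0, 0, 0, 0, 0.008, 0, 0, 0, 0, 0, 0, 0.009, 0, 0, 0, 0],
)

```text
time: 9.15
tool_pos: [579.3, 61.8, 159.5]
tcp_rot: [3.141, -0.0, -3.119]
contact_force: [0.5, 0.4, -1.7]
grip_width: 12.0
```

There's no resistance and the tip is about 5 mm below the plate top, so the pin is in the eye. I'll carry on towards the ball.

>>> carry_out(
  moves=[0, 0, 0.002, 0, 0, 0, 0, 0, 0, 0.004, 0, 0, 0, 0, 0, 0, 0.006, 0, 0, 0, 0, 0, 0, 0.008, 0, 0, 0, 0, 0, 0, 0.01, 0, 0, 0, 0, 0, 0, 0.012, 0, 0, 0, 0, 0, 0, 0.014, 0, 0, 0, 0, 0, 0, 0.016, 0, 0, 0, 0],
)

```text
time: 9.95
tool_pos: [579.3, 61.8, 153.1]
tcp_rot: [3.141, -0.0, -3.119]
contact_force: [0.4, 0.2, -1.2]
grip_width: 12.0
```

>>> carry_out(
  moves=[0, 0, 0.002, 0, 0, 0, 0, 0, 0, 0.004, 0, 0, 0, 0, 0, 0, 0.006, 0, 0, 0, 0, 0, 0, 0.008, 0, 0, 0, 0, 0, 0, 0.01, 0, 0, 0, 0, 0, 0, 0.012, 0, 0, 0, 0, 0, 0, 0.014, 0, 0, 0, 0, 0, 0, 0.016, 0, 0, 0, 0],
)

```text
time: 10.75
tool_pos: [579.1, 61.8, 146.6]
tcp_rot: [3.141, -0.001, -3.118]
contact_force: [-2.8, -0.9, 2.9]
grip_width: 11.9
```

The ball is resisting with about 4 N, as expected. I'll keep going gently.

>>> carry_out(
  moves=[0, 0, 0.002, 0, 0, 0, 0, 0, 0, 0.005, 0, 0, 0, 0, 0, 0, 0.008, 0, 0, 0, 0, 0, 0, 0.011, 0, 0, 0, 0, 0, 0, 0.014, 0, 0, 0, 0, 0, 0, 0.017, 0, 0, 0, 0, 0, 0, 0.02, 0, 0, 0, 0, 0, 0, 0.022, 0, 0, 0, 0],
)

```text
time: 11.55
tool_pos: [579.0, 61.8, 137.6]
tcp_rot: [3.141, -0.001, -3.119]
contact_force: [-2.9, -0.3, 1.8]
grip_width: 12.0
```

Next, down to about 128, which is 3 mm short of home.

>>> carry_out(
  moves=[0, 0, 0.003, 0, 0, 0, 0, 0, 0, 0.006, 0, 0, 0, 0, 0, 0, 0.01, 0, 0, 0, 0, 0, 0, 0.014, 0, 0, 0, 0, 0, 0, 0.017, 0, 0, 0, 0, 0, 0, 0.02, 0, 0, 0, 0, 0, 0, 0.022, 0, 0, 0, 0, 0, 0, 0.024, 0, 0, 0, 0],
)

```text
time: 12.35
tool_pos: [578.9, 61.8, 127.9]
tcp_rot: [3.141, -0.002, -3.119]
contact_force: [-3.9, 0.4, 2.9]
grip_width: 11.6
```

>>> carry_out(
  moves=[0, 0, 0.001, 0, 0, 0, 0, 0, 0, 0.002, 0, 0, 0, 0, 0, 0, 0.003, 0, 0, 0, 0, 0, 0, 0.004, 0, 0, 0, 0, 0, 0, 0.005, 0, 0, 0, 0, 0, 0, 0.006, 0, 0, 0, 0, 0, 0, 0.006, 0, 0, 0, 0, 0, 0, 0.006, 0, 0, 0, 0],
)

```text
time: 13.15
tool_pos: [578.8, 61.8, 125.4]
tcp_rot: [3.141, -0.002, -3.119]
contact_force: [-3.5, -0.6, 0.5]
grip_width: 12.0
```

>>> carry_out(
  moves=[0, 0, 0.001, 0, 0, 0, 0, 0, 0, 0.001, 0, 0, 0, 0, 0, 0, 0.002, 0, 0, 0, 0, 0, 0, 0.002, 0, 0, 0, 0, 0, 0, 0.003, 0, 0, 0, 0, 0, 0, 0.003, 0, 0, 0, 0, 0, 0, 0.003, 0, 0, 0, 0, 0, 0, 0.003, 0, 0, 0, 0],
)

```text
time: 13.95
tool_pos: [578.8, 61.8, 124.9]
tcp_rot: [3.141, -0.001, -3.119]
contact_force: [-5.5, -0.4, 7.5]
grip_width: 11.8
```

>>> carry_out(
  moves=[0, 0, 0.001, 0, 0, 0, 0, 0, 0, 0.002, 0, 0, 0, 0, 0, 0, 0.003, 0, 0, 0, 0, 0, 0, 0.003, 0, 0, 0, 0, 0, 0, 0.003, 0, 0, 0, 0, 0, 0, 0.003, 0, 0, 0, 0, 0, 0, 0.003, 0, 0, 0, 0, 0, 0, 0.003, 0, 0, 0, 0],
)

```text
time: 14.75
tool_pos: [578.7, 61.8, 124.9]
tcp_rot: [3.141, -0.001, -3.118]
contact_force: [-6.8, -0.7, 10.2]
grip_width: 11.9
```

Run:
```python
from h import *
import cv2
a=capture('side')
cv2.imwrite("pics/s4.png",a[:,:,::-1])
cv2.imwrite("pics/a4.png",cv2.resize(a[120:225,210:310],None,fx=6,fy=6,interpolation=cv2.INTER_CUBIC)[:,:,::-1][:600])
```

```text
(no output)
```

View pics/a4.png

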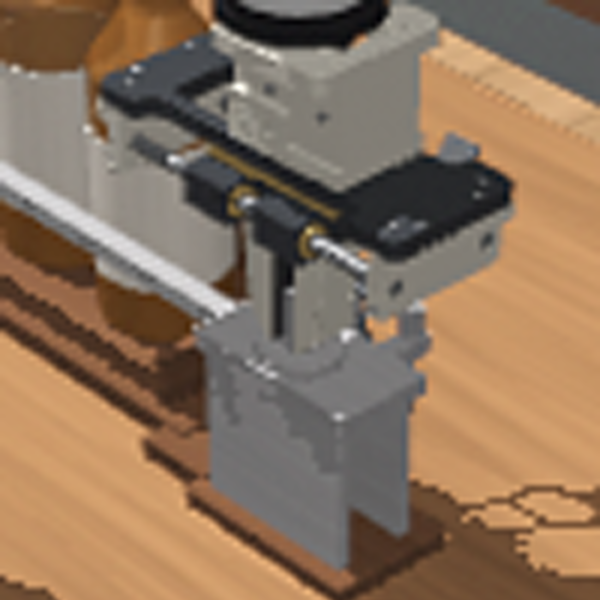

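The collar is down on the plate and the ring tab is still up at crop (455,148), behind the gripper. The force of 10 N at z = 124.9 matches the expected home height. I'll let go and rise straight up.

>>> carry_out(
  moves=[0, 0, 0, 0, 0, 0, 0.2, 0, 0, 0, 0, 0, 0, 0.4, 0, 0, 0, 0, 0, 0, 0.4, 0, 0, 0, 0, 0, 0, 0.4, 0, 0, -0.01, 0, 0, 0, 0.4, 0, 0, -0.04, 0, 0, 0, 0.4, 0, 0, -0.07, 0, 0, 0, 0.4, 0, 0, -0.1, 0, 0, 0, 0.4],
)

```text
time: 15.6
tool_pos: [579.1, 61.8, 166.5]
tcp_rot: [3.141, 0.001, -3.118]
contact_force: [0.9, -0.2, 0.4]
grip_width: 36.6
```

Run:
```python
from h import *
import cv2
go([579,61.8,235],3.1616)
a=capture('side')
cv2.imwrite("pics/s5.png",a[:,:,::-1])
cv2.imwrite("pics/a5.png",cv2.resize(a[120:220,210:310],None,fx=6,fy=6,interpolation=cv2.INTER_CUBIC)[:,:,::-1])
```

```text
pos [579.1  61.8 166.5] rot [ 3.1415e+00  6.0000e-04 -3.1184e+00] F [ 0.9 -0.2  0.4] grip 36.6 t 15.6
shift [ 1.000e-04  1.000e-04 -1.712e-01] turn [0.    0.001 0.006] rows>= 2.0
```

View pics/a5.png

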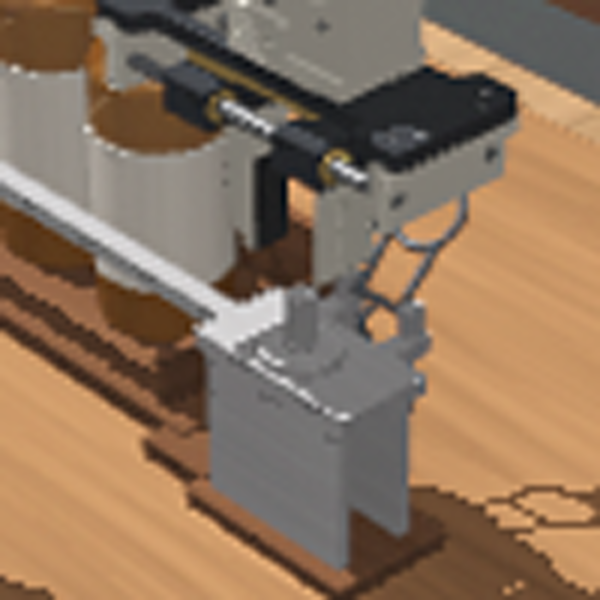

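The pin stands home: the grip is at crop (300,320), the collar lies on the plate, and the ring is open. Now up, closing the fingers, then over behind the ring.

>>> carry_out(
  moves=[0, 0, -0.06, 0, 0, 0, 0.2, 0, 0, -0.12, 0, 0, 0, 0, 0, 0, -0.175, 0, 0, 0, 0, -0.02, 0, -0.19, 0, 0, 0, 0, -0.1, 0, -0.19, 0, 0, 0, 0, -0.2, 0, -0.19, 0, 0, 0, 0, -0.28, 0, -0.19, 0, 0, 0, 0, -0.33, 0, -0.19, 0, 0, 0, 0],
)

```text
time: 16.45
tool_pos: [713.4, 64.8, 245.3]
tcp_rot: [-3.141, 0.005, -3.119]
contact_force: [0.8, -0.3, 0.5]
grip_width: 0.5
```

Run:
```python
from h import *
import cv2
np.set_printoptions(suppress=True)
go([579+130,61.8+.021*-130,177],3.1616)
a=capture('side')
cv2.imwrite("pics/a6.png",cv2.resize(a[70:220,200:350],None,fx=4,fy=4,interpolation=cv2.INTER_CUBIC)[:,:,::-1])
```

```text
pos [713.4  64.8 245.3] rot [-3.1415  0.005  -3.1186] F [ 0.8 -0.3  0.5] grip 0.5 t 16.45
shift [ 0.0123 -0.0139  0.1706] turn [-0.     0.01   0.006] rows>= 2.0
```

View pics/a6.png

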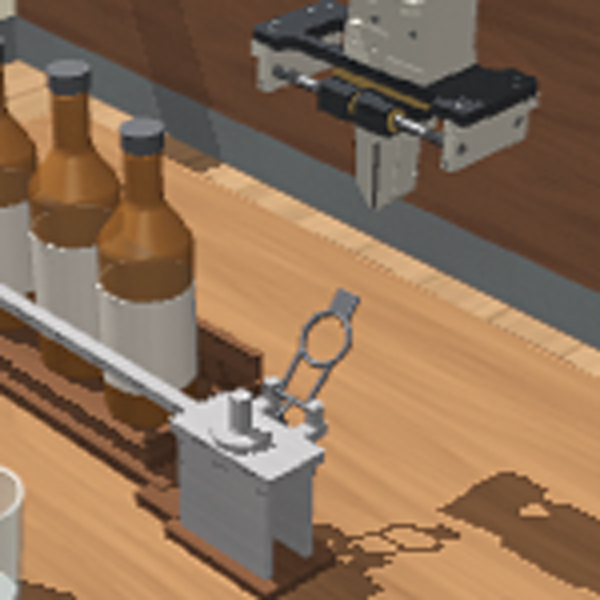

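The ring is open at crop (328,325) and the fingers are behind and above it. I'll go down behind the tab.

>>> carry_out(
  moves=[0.005, 0, 0.05, 0, 0, 0, 0, 0.008, 0, 0.1, 0, 0, 0, 0, 0.008, 0, 0.14, 0, 0.005, 0, 0, 0.008, 0, 0.16, 0, 0.01, 0, 0, 0.008, 0, 0.17, 0, 0.01, 0, 0, 0.008, 0, 0.17, 0, 0.01, 0, 0, 0.008, 0, 0.17, 0, 0.01, 0, 0, 0.008, 0, 0.17, 0, 0.01, 0, 0],
)

```text
time: 17.3
tool_pos: [712.4, 64.6, 177.4]
tcp_rot: [-3.141, 0.002, -3.119]
contact_force: [-0.2, -0.4, -1.1]
grip_width: 0.7
```

Run:
```python
from h import *
import cv2
np.set_printoptions(suppress=True)
go([579+60,63,185],3.1616)
a=capture('side')
cv2.imwrite("pics/a7.png",cv2.resize(a[70:220,200:350],None,fx=4,fy=4,interpolation=cv2.INTER_CUBIC)[:,:,::-1])
```

```text
pos [712.4  64.6 177.4] rot [-3.1415  0.002  -3.1187] F [-0.2 -0.4 -1.1] grip 0.7 t 17.3
shift [ 0.1836  0.0003 -0.0193] turn [-0.     0.004  0.005] rows>= 2.0
```

View pics/a7.png

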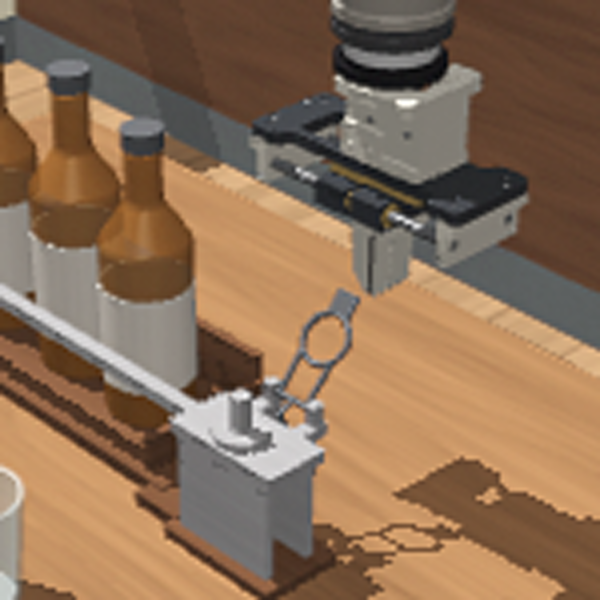

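>>> carry_out(
  moves=[0.015, 0, 0, 0, 0, 0, 0, 0.03, 0, 0, 0, 0, 0, 0, 0.045, 0, 0, 0, 0, 0, 0, 0.06, 0, 0, 0, 0, 0, 0, 0.07, 0, -0.003, 0, 0, 0, 0, 0.08, 0, -0.006, 0, 0, 0, 0, 0.09, 0, -0.009, 0, 0, 0, 0, 0.1, 0, -0.012, 0, 0, 0, 0],
)

```text
time: 18.15
tool_pos: [672.1, 63.6, 182.2]
tcp_rot: [-3.141, 0.002, -3.119]
contact_force: [2.5, 0.4, 1.7]
grip_width: 0.3
```

Run:
```python
from h import *
import cv2
np.set_printoptions(suppress=True)
go([579+20,62.2,190],3.1616)
a=capture('side')
cv2.imwrite("pics/a8.png",cv2.resize(a[70:220,200:350],None,fx=4,fy=4,interpolation=cv2.INTER_CUBIC)[:,:,::-1])
```

```text
pos [672.1  63.6 182.2] rot [-3.1415  0.002  -3.1187] F [2.5 0.4 1.7] grip 0.3 t 18.15
shift [ 0.1827  0.0006 -0.0199] turn [-0.     0.004  0.005] rows>= 2.0
```

View pics/a8.png

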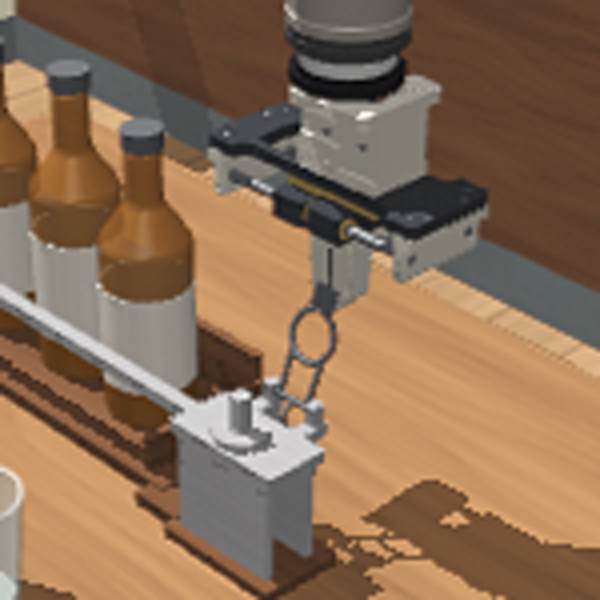

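The ring tab at crop (325,297) is riding on the fingers with 2.5 N. I'll push on past the vertical.

>>> carry_out(
  moves=[0.02, 0, -0.005, 0, 0, 0, 0, 0.04, 0, -0.01, 0, 0, 0, 0, 0.06, 0, -0.015, 0, 0, 0, 0, 0.08, 0, -0.018, 0, 0, 0, 0, 0.1, 0, -0.02, 0, 0, 0, 0, 0.12, 0, -0.02, 0, 0, 0, 0, 0.14, 0, -0.02, 0, 0, 0, 0, 0.16, 0, -0.02, 0, 0, 0, 0],
)

```text
time: 19.0
tool_pos: [606.7, 62.2, 190.2]
tcp_rot: [-3.141, 0.001, -3.119]
contact_force: [-1.1, -0.4, 0.7]
grip_width: 0.5
```

Run:
```python
from h import *
import cv2
np.set_printoptions(suppress=True)
go([579+20,62.2,190],3.1616)
a=capture('side')
cv2.imwrite("pics/a9.png",cv2.resize(a[70:220,200:350],None,fx=4,fy=4,interpolation=cv2.INTER_CUBIC)[:,:,::-1])
```

```text
pos [606.7  62.2 190.2] rot [-3.1414  0.0008 -3.1186] F [-1.1 -0.4  0.7] grip 0.5 t 19.0
shift [0.0192 0.0005 0.0004] turn [-0.     0.002  0.006] rows>= 1.0
```

View pics/a9.png

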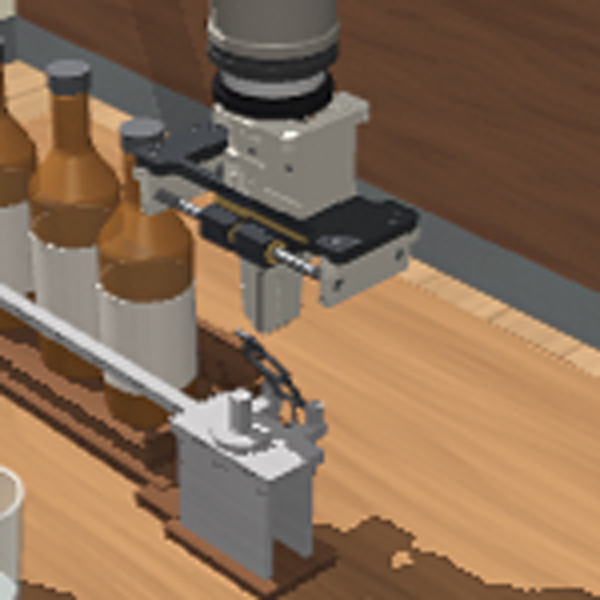

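The ring has left the fingers and is swinging over (tab at crop (245,340)). I'll rise and let it settle.

>>> carry_out(
  moves=[0, 0, -0.02, 0, 0, 0, 0, 0, 0, -0.04, 0, 0, 0, 0, -0.02, 0, -0.08, 0, 0, 0, 0, -0.05, 0, -0.12, 0, 0, 0, 0, -0.08, 0, -0.15, 0, 0, 0, 0, -0.08, 0, -0.15, 0, 0, 0, 0, -0.08, 0, -0.15, 0, 0, 0, 0, -0.08, 0, -0.15, 0, 0, 0, 0],
)

```text
time: 19.85
tool_pos: [636.9, 63.0, 249.4]
tcp_rot: [-3.142, -0.002, -3.118]
contact_force: [0.5, 0.0, -0.2]
grip_width: 0.6
```

Run:
```python
from h import *
import cv2
np.set_printoptions(suppress=True)
go([579-29,61.5,150],3.1616)
a=capture('side')
cv2.imwrite("pics/s10.png",a[:,:,::-1])
cv2.imwrite("pics/a10.png",cv2.resize(a[140:215,220:300],None,fx=7,fy=7,interpolation=cv2.INTER_CUBIC)[:,:,::-1])
R=Ro.from_euler('z',.021)
for P in([-36,-10,109],[-36,10,109],[-19,10,109],[-19,-10,109]):
    print(((proj('side',R.apply(P)+[579.2,61.8,0])-[220,140]+.5)*7).round(),end='')
```

```text
pos [636.9  63.  249.4] rot [-3.1416 -0.0021 -3.1185] F [ 0.5  0.  -0.2] grip 0.6 t 19.85
shift [0.2168 0.0012 0.249 ] turn [-0.    -0.004  0.006] rows>= 3.0
[[230. 298.]][[195. 277.]][[228. 260.]][[263. 281.]]
```

View pics/a10.png

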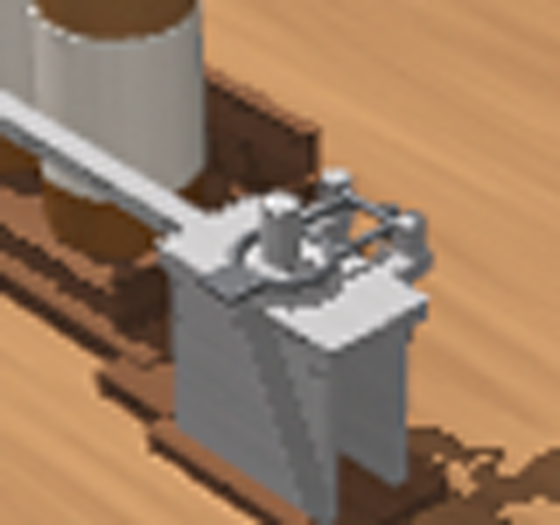

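The ring lies down on the collar around the grip. The tab corners at (195,280), (232,300) and (265,283) match the predicted shut corners to within 3 zoomed px, or half a pixel. As a last check, I'll compare both views with the start and check for rest.

Run:
```python
from h import *
import cv2
a=capture('side');b=capture('top')
s0=cv2.imread('pics/side0.png')[:,:,::-1];t0=cv2.imread('pics/top0.png')[:,:,::-1]
s1=cv2.imread('pics/s10.png')[:,:,::-1]
print('motion since last frame',(np.abs(a[150:215,235:300].astype(int)-s1[150:215,235:300]).max()))
d=np.abs(a.astype(int)-s0).max(2); e=np.abs(b.astype(int)-t0).max(2)
for n,(x,y,w,h),D in(('bowl',(140,170,48,32),d),('tumbler',(178,186,30,40),d),('tongs',(210,238,72,38),d),('stirrer',(333,236,74,22),d),('bottles',(185,78,66,95),d),('bowl t',(142,210,52,52),e),('tongs t',(280,212,35,68),e),('stirrer t',(340,152,60,28),e)):
    print(n,(D[y:y+h,x:x+w]>40).mean().round(3))
o=get_obs();print(o['contact_force'],o['time'],abs(o['dq']).max())
cv2.imwrite('pics/fin.png',np.hstack([cv2.resize(a[:,:,::-1],(400,300)),cv2.resize(b[:,:,::-1],(400,300))]))
```

```text
motion since last frame 5
bowl 0.0
tumbler 0.0
tongs 0.172
stirrer 0.442
bottles 0.017
bowl t 0.122
tongs t 0.235
stirrer t 0.45
[-0.15711685  0.68614866  0.06030062] 20.0 0.006084772220659654
```

View pics/fin.png

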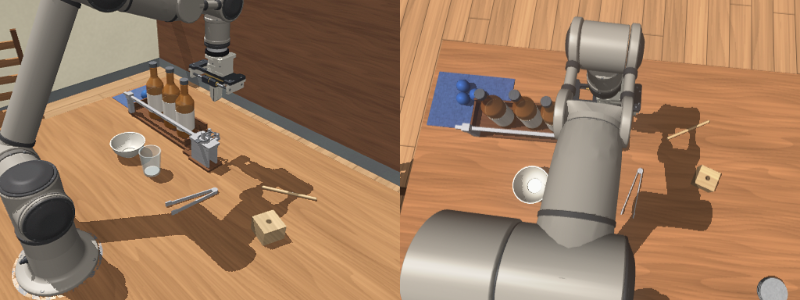

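The scene is at rest. The differences at the tongs and stirrer are only the arm's shadow and occlusion, since their outlines are where they were. I'm handing the job in.

```bash
python3 -c "
from plant import close_job
print(close_job())"
```

```text
the job is handed in; nothing more can be done
None
```

The guard bar is locked: the linch pin is home in the eye and the ring lies shut on its collar. I handed the job in at about 20 s, and no verdict is reported.

- **Pin:** I found the eye in both camera views (about 579, 62, 98 mm). The pin entered without resistance and met about 4 N at the ball. It stopped with 10 N at the expected home height, and the pictures then showed the collar on the plate with the ring still open.
- **Ring:** I pushed the tab over from behind with closed fingers, at about 2.5 N. Afterwards its corners matched the shut position to about half a pixel.
- **Last checks:** Nothing at the pin or ring was moving, the arm was clear of everything, and the contact force was near zero.
- **Other objects:** The side view showed no change at the bowl or tumbler, and almost none at the bottles. The before-and-after comparison did flag the tongs and stirrer, and the bowl from above. By eye, the tongs and stirrer differences are the arm's shadow and the bowl's is the arm across the top view; none looks shifted, though I did not measure this.

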